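Clamp a rubber mould in the moulding press and set it heating

TASK

Slide the rubber mould straight back between the guide strips of the press until it sits fully home against the two stop pins. Then push the T-bar on top of the press round clockwise (seen from above) until its torque clutch clicks over to its second mark, and stop there: do not crush the mould by forcing the bar after the click. Once the mould is clamped, turn the thermostat knob on the side box clockwise to its end stop.

Things in the scene. Friction and masses are not known exactly. Their poses are not given: they have to be found in the camera images.
- press: Bench press for rubber moulds, bolted down, grey housing 175 x 150 mm. Origin on the bench under the spindle axis; x points away from its open front, y left, z up. Two steel columns (16 mm, y = +-60 mm) carry a crosshead (x +-18 mm, y +-75 mm, z 130 to 152 mm; column nuts up to 162 mm). Control box on its right, 110 x 94 mm, centre x = -42, y = -128 mm, top at z = 60 mm
- mould: Loose aluminium mould frame, 110 (x) x 64 (y) x 24 mm, 0.45 kg, packed with black rubber. Its 4 mm steel cover plate (102 x 58 mm) lies on the rubber, 0.5 to 5.5 mm above the frame's rim: how far differs from mould to mould and is not measured. It lies on the lower platen between the guide strips and sticks out at the front. Origin at the centre of its underside, x to the back of the press
- mould_front (a point): centre of the mould frame's front face, 12 mm above the lower platen
- home (a point): where the mould's origin lies when the mould touches the stop pins: on top of the aluminium lower platen (z = 55 mm, x = -104 to +50 mm), fixed to the press, x to the back. The channel between the two 7 mm high guide strips is 67 mm wide. With the mould home, its front face is 74 mm in front of the spindle axis, 36 mm in front of the upper platen
- platen: Upper platen, 76 (x) x 96 mm, on the spindle between the columns; origin at the centre of its underside. It moves down 6.4 mm per radian that the spindle is turned clockwise, from 46 mm above the lower platen when fully raised; it starts at least 5 mm above the mould's cover plate
- spindle (a joint): angle of the screw spindle, rad; 0 fully raised, grows as it is turned clockwise from above (tightening). It turns stiffly (0.2 N m) and stays where it is left.
- bar (a joint): angle of the T-bar relative to the spindle, rad: 0 while the clutch holds, 0.6 when it has clicked over. At about 0.5 N m the clutch gives way, snaps over from half-way to its second stop at 0.6 rad and stays there; beyond this stop the torque is no longer limited
- bar_hub (a point): on the spindle axis at the height of the T-bar's centre line; the T-bar (10 mm round steel, 157 mm over its two black end balls of 21 mm) sinks with the spindle, at z about 205 mm fully raised
- bar_end (a point): centre of one end ball of the T-bar, 68 mm from the axis
- bar_end2 (a point): centre of the other end ball, 68 mm from the axis
- thermostat (a joint): angle of the thermostat knob, rad: 0 off, grows clockwise seen from above, 3.0 at its end stop; friction 0.06 N m
- knob_grip (a point): on the knob's vertical axis, at half height of its bar, 79 mm above the bench. The knob is a black pointer bar 42 mm long, 12 mm wide, 24 mm high on a 42 mm disc 6 mm high; the point's x axis points along the bar towards the pointer's marked end
Not all that is in view belongs to the job. There is more than one size of the mould; the job needs the larger.

How it is judged:
By the outcome, as a careful person would: the job done as asked, in the order asked, and still so for the second after the job is handed in, with the robot touching nothing.
It also fails if it takes over 72 s, if anything falls off the work surface, if the arm or the gripper's body presses on something with over 40 N, if the wrist force passes 120 N, or if a joint passes its speed limit or range.

ROBOT

A 6-joint arm with a two-finger parallel gripper is mounted at the origin on a cart in front of the work surface, level with it; the furniture and walls round the work are solid. World frame = base frame: x ahead of the robot, y to its left, z up, the work surface at z = 0. Lengths are in m, angles in degrees, forces in N, time in s.
With the tool pointing down it reaches from about 0.25 to 0.725 m from the base axis. Payload 9.7 kg.
Tool frame: the origin (TCP) lies on the centre line of the jaws, within the pads' length; the fingertips stand tip_extent ahead of it and the grasp point (between the pads) lies 3 mm ahead of it (tip_extent is the distance from the TCP to the fingertips, in m); z points along the fingers, y is the line along which they close (so a half turn about z gives the same grasp; the last joint's range is limited). The gripper opens to 85 mm and grips with 20 to 120 N. Pads are 22 mm wide; open, the fingers measure 114 mm over their backs; the gripper's body (76 mm by 85 mm) begins 54 mm behind the grasp point. The pads swing forward as they close: fully open they stand 13 mm farther back than shut.
Start: joints at [-67.666, 4.979, 10.078, 95.1, 0, 90], TCP at [0.209, -0.509, 0.253] pointing down, gripper open.
Joint ranges: [-179.16, 179.16], [-48.56, 103.87], [-65.8, 70.77], [-126.05, 130.52], [-82.76, 87.17], [-180, 180]. Speed limits (degrees/s): [127.2, 127.2, 147.25, 180, 180, 180].

INTERFACE

Orientations are given as [roll, pitch, yaw] about the fixed x, y, z axes, in that order (R = Rz(yaw) Ry(pitch) Rx(roll)).
In Python, from workcell import * gives the robot as it stands.
- The arm moves only by the tool servo_tool, never from a script. Its argument "rows" is a list of rows, each an object with "offset": the shift along the tool's x, y, z as a fraction of full scale, a list of three; "yaw": the turn about the tool's z as a fraction of full scale; "claw": the closure, from 0 (fully open) to 1 (shut). A call has 1 to 12 rows; each row is the pose to reach, as a shift and turn from the pose commanded when the call began, along the tool's axes at that moment, turning the shorter way round; what a row does not reach only later rows make up. Full scale, the value 1, is 0.1 m for a shift and pi rad for a turn. A row lasts 1/8 s, in which the tool goes at most 62.5 mm and 10.7 degrees, less where a joint would pass 70% of its speed; a pose out of reach is approached as far as the arm can. A call with a number of a shift or a turn outside -1 to 1 is refused whole. A call with a gripper value outside its range is refused whole. The fingers move at their own pace and stop on an object; "squeeze" is the grip in N (left out, the last holds). Time passes only in rows, so rows that repeat a pose let the fingers close. It gives the time, the measured TCP pose, the force, the opening and the grip force at its end, in the units of the state.
- get_obs(): the state, without advancing time (a new reading comes with each control period).
- camera(name): name is "scene" or "top" or "wrist"; returns (picture, depth): 384x512x3 uint8, red, green, blue; 384x512 float32, m along the optical axis (not along the pixel's ray), 0 where there is no reading.
- camera_info(name): a dict with "fx", "fy", "cx", "cy" (pixels), "cam_to_world" (4x4, takes a point from camera to world coordinates); the wrist camera has in their place "hand_eye" (4x4, takes a point from camera to tool coordinates, whose origin is the TCP and whose axes are the flange's). Camera axes: x right, y up, looking along -z (the intrinsics and any distortion apply to the point x, -y, -z); pixel columns grow to the right and rows downward; lengths in m; the calibration is good to about 2 mm. A picture is of the moment at which its call begins: read the wrist's pose just before it. camera_info takes no time and is no camera call.
- job_done(): hands the job in; it is judged then, once.
The state is a dict: "time": time; "q": joint angles; "qd": joint speeds; "joint_efforts": joint torques, N m; "ee_pos": TCP position; "tcp_rot": TCP orientation; "wrist_force": force on the tool from outside, world axes, zero at the start; "torque": the same for the moment, N m; "opening": finger opening in m; "grasp_force": force on a finger pad.
Only numpy, scipy, OpenCV 4.12 (cv2) and the standard library are available. Lean on these libraries where they do the work, as an engineer would, in place of code of your own. Each camera call takes 0.05 s, during which the arm holds its last target. There are 200 camera calls.

## Working session

There is one attempt and no reset: what is moved stays moved. The work goes in short steps, Python scripts to look and compute and a tool call to move; the robot and the scene stay as the last step left them, time stands still between calls to the robot, and variables do not carry over. Pictures are saved under pics/ and viewed, at most 13 in all, crops included, and the job is handed in when it is done.

Besides the shell and the picture viewer there is one more tool, called after "Emit:" as name(argument=value, ...), one argument or row to a line, values as JSON. servo_tool: Moves the arm, as the interface text tells. Its arguments: {"type":"object","properties":{"rows":{"type":"array"},"squeeze":{"type":"number"}},"required":["rows"]}

```bash
mkdir -p pics; ls
python3 - <<'E'
from workcell import *
import cv2, numpy as np
print(get_obs())
for n in ["scene","top"]:
    im,d=camera(n); cv2.imwrite(f"pics/{n}0.png",im[:,:,::-1]); np.savez(f"{n}0.npz",im=im,d=d)
    i=camera_info(n); print(n,i)
print(camera_info("wrist"))
E
```

```text
pics
{'time': 0.0, 'q': array([-6.76653238e+01,  5.01148417e+00,  1.00357186e+01,  9.50995072e+01,
        6.20292088e-04,  8.99995008e+01]), 'qd': array([-0.05701308,  0.06055344,  0.08398175,  0.01293891, -0.00880323,
       -0.04411739]), 'joint_efforts': array([-3.94074877e-04, -5.20390606e+01,  4.64804149e+01,  1.61366706e-02,
        7.31939599e-05, -2.47799989e-05]), 'ee_pos': array([ 0.2089385 , -0.50856028,  0.25259069]), 'tcp_rot': array([-1.79924727e+02, -6.20947389e-04,  2.23351746e+01]), 'wrist_force': array([-0.34910935,  0.09185013, -0.734823  ]), 'torque': array([0.02138895, 0.010363  , 0.02617454]), 'grasp_force': 0.0, 'opening': 0.08525576401432844}
scene {'fx': 440.48960544713276, 'fy': 440.48960544713276, 'cx': 257.24845934241745, 'cy': 186.30645716408512, 'cam_to_world': array([[-0.9002619 ,  0.2054143 , -0.38384042,  0.12258256],
       [-0.43492966, -0.4630457 ,  0.77228549,  0.9582768 ],
       [-0.01909717,  0.86220279,  0.50620317,  0.70380884],
       [ 0.        ,  0.        ,  0.        ,  1.        ]])}
top {'fx': 372.96626962365065, 'fy': 372.96626962365065, 'cx': 250.50933861196205, 'cy': 195.38457207294823, 'cam_to_world': array([[-0.02495472,  0.99112659, -0.13055784,  0.44233397],
       [-0.99968561, -0.02442226,  0.00567808,  0.10772584],
       [ 0.00243918,  0.13065849,  0.99142443,  1.01095789],
       [ 0.        ,  0.        ,  0.        ,  1.        ]])}
{'fx': 277.457510415674, 'fy': 277.457510415674, 'cx': 254.6031426147939, 'cy': 189.7351544550117, 'hand_eye': array([[ 1.52473514e-04,  9.55573775e-01,  2.94751992e-01,
         7.38543300e-02],
       [ 9.99999981e-01, -1.81867993e-04,  7.23142638e-05,
         7.58097589e-04],
       [ 1.22707567e-04,  2.94751975e-01, -9.55573785e-01,
        -1.20293411e-01],
       [ 0.00000000e+00,  0.00000000e+00,  0.00000000e+00,
         1.00000000e+00]])}
```

View pics/scene0.png

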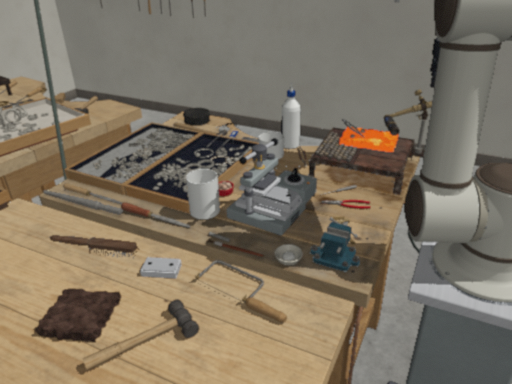

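View pics/top0.png

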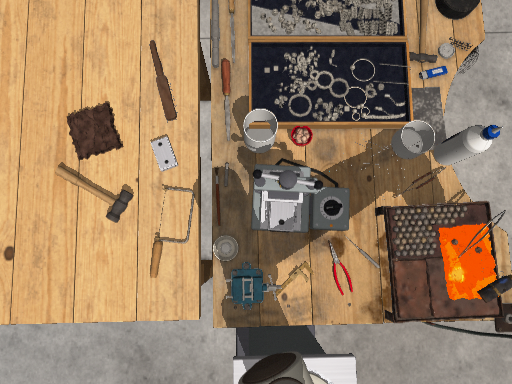

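```bash
cat > h.py <<'E'
import numpy as np
from workcell import *
import cv2
def w(n,u,v,d):
    i=camera_info(n); T=np.array(i["cam_to_world"])
    p=np.array([(u-i["cx"])/i["fx"]*d,-(v-i["cy"])/i["fy"]*d,-d,1]); return (T@p)[:3]
def plane(n,u,v,z):
    a=w(n,u,v,1.);i=camera_info(n); c=np.array(i["cam_to_world"])[:3,3]; return c+(a-c)*(z-c[2])/(a[2]-c[2])
def cloud(n,d):
    i=camera_info(n); T=np.array(i["cam_to_world"]); v,u=np.mgrid[:384,:512]
    P=np.stack([(u-i["cx"])/i["fx"]*d,-(v-i["cy"])/i["fy"]*d,-d],-1)
    return P@T[:3,:3].T+T[:3,3]
E
python3 - <<'E'
from h import *
f=np.load("top0.npz");im=f["im"][:,:,::-1]
cv2.imwrite("pics/top0c.png",cv2.resize(im[150:240,240:360],None,fx=6.6,fy=6.6,interpolation=2))
g=np.load("scene0.npz")["im"][:,:,::-1]
cv2.imwrite("pics/scene0c.png",cv2.resize(g[130:240,220:330],None,fx=5.4,fy=5.4,interpolation=2))
P=cloud("top",f["d"])
print((P[150:240:4,244:356:6,2]*1000).astype(int))
E
```

```text
[[   0    5   34   30    7    2    2    4   -1    1    0    0    2   -3
    -2    3   -1   -2   -1]
 [  -3   -2    0    1   -3   -2   -3   -2   -1    3    0    0   -1   -3
     0    1    0    0    0]
 [   0    0    0    2    1    1    2    2    1    0    0    0    0   -1
     2    1    0   -2   -4]
 [   0   -4   -2    1    3   -1   13    6   12    1    0    0   -1    0
    -1    0    0    0    0]
 [   1   -3   42   41   44   41   41   43   40   41    7    0   -1    0
     2   -2    0    0    4]
 [  -1    1  209   42  103   66   53  210   42   43   44   34    9    0
     0    0    0   -1   -1]
 [  -4   -4  211  205  204  117  208  213  215  118   40   38    0   10
    -1    0   -1    1    0]
 [  -2    2  203  162  197  202  211  214  214  152  152  152  151    0
    14    1   -2    0    0]
 [   3    0  163  159  152  153  209  213  214  202  205  204  208   -2
    -1   25   -2    2    0]
 [   0    1  152  152  154  156  195  209  209  150  153  160  208  204
    -2    0    1    0    0]
 [   0   -1   46  140  141  147  148  148  149  150  153  152  151   59
    57   60   62   61    0]

[... 500 characters left out ...]
 [   1    0   41   59   55   88   87   87   87   54   39   33   58   59
    69   66   62   61    1]
 [   0   -1   44   53   65   85   89   87   89   55   42   20   62   61
    59   62   63   60   -1]
 [   1   -2   43   56   79   86   89   90   85   55   43   29   59   62
    58   56   62   57    0]
 [   0    0   40   53   79   88   87   90   87   57   42   28   60   61
    62   62   60   60    2]
 [  -2   -2   -2   25   35   77   80   80   77   56   40   -3    0    1
     0   25   43   55   -1]
 [   0    1   -4    2    0   -1    2    1    0    0   -2   -1    2    0
     1    2    0    0   -1]
 [  -1    0    0   -3    1   -1   -1    4   -1    0    0    0    0    0
     0   -1   -1    2    0]]
```

View pics/top0c.png

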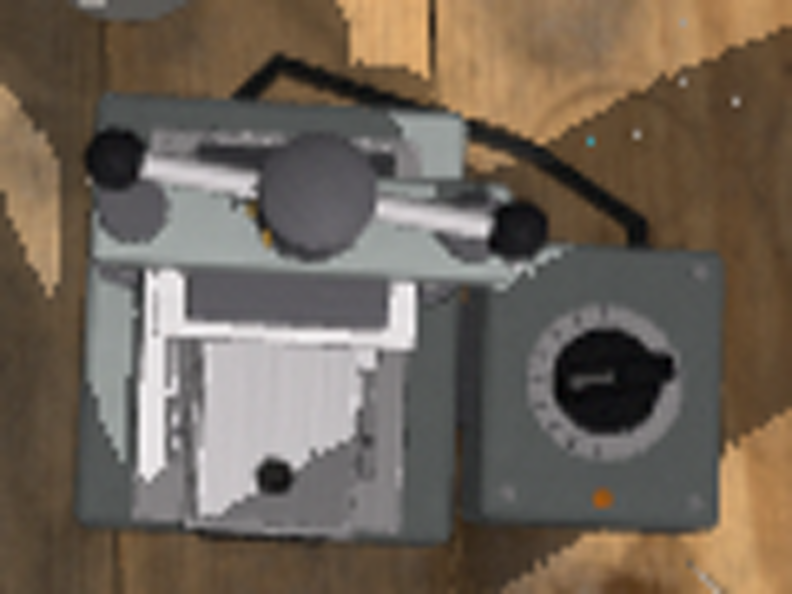

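View pics/scene0c.png

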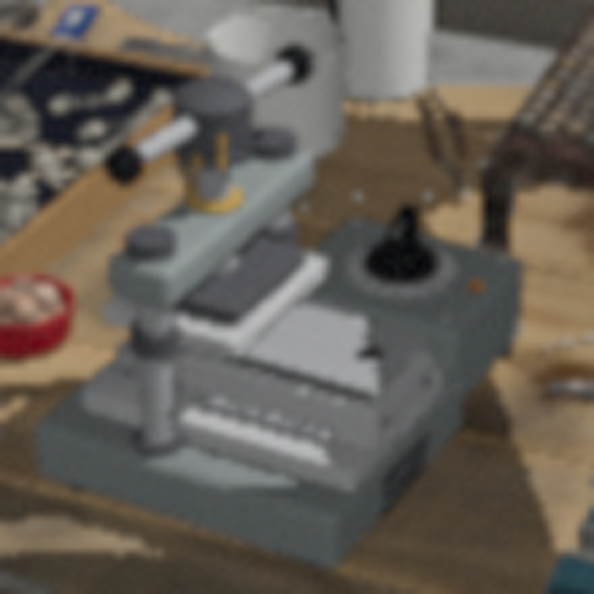

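Run:
```python
from h import *
f=np.load("top0.npz");P=cloud("top",f["d"])[140:250,235:360].reshape(-1,3)
def rect(m,name):
    q=P[m][:,:2].astype(np.float32)*1000
    print(name,len(q),cv2.minAreaRect(q), np.median(P[m],0))
z=P[:,2];y=P[:,1];x=P[:,0]
hub=(z>.207)
rect(hub,"hub")
rect((z>.145)&(z<.158),"cross")
rect((z>.05)&(z<.066)&(y<-.05),"box")
rect((z>.11)&(z<.12),"platen")
rect((z>.083)&(z<.094)&(y>-.02),"cover")
rect((z>.084)&(z<.1)&(y<-.08),"knobbar")
for n,u,v,zz in [("boxTL",240+488/6.6,150+248/6.6,.06),("boxTR",240+722/6.6,150+255/6.6,.06),("boxBL",240+482/6.6,150+522/6.6,.06),("boxBR",240+718/6.6,150+530/6.6,.06),
 ("ball1",240+115/6.6,150+157/6.6,.2),("ball2",240+520/6.6,150+228/6.6,.2),("hubtop",240+318/6.6,150+190/6.6,.214),("knobc",240+605/6.6,150+382/6.6,.075),("ptr",240+660/6.6,150+367/6.6,.09),
 ("xTL",240+95/6.6,150+262/6.6,.152),("xTR",240+500/6.6,150+285/6.6,.152)]:
    print(n,(plane("top",u,v,zz)*1000).round(1))
```

```text
hub 411 ((552.2216186523438, 61.99156951904297), (118.6733169555664, 206.35975646972656), 37.50101089477539) [0.57839351 0.02534445 0.2130448 ]
cross 441 ((581.8773803710938, 21.1536865234375), (150.09657287597656, 36.25777816772461), 86.71089172363281) [0.5743997  0.03362616 0.15163573]
box 1315 ((530.6682739257812, -102.91741943359375), (94.35789489746094, 109.85724639892578), 84.99077606201172) [ 0.52548345 -0.1013953   0.06012909]
platen 305 ((626.5111083984375, 32.991615295410156), (173.29885864257812, 88.90599822998047), 14.64383316040039) [0.56160228 0.02909582 0.11598809]
cover 655 ((591.4940185546875, 44.07184600830078), (247.33868408203125, 70.55670166015625), 12.50576400756836) [0.51334449 0.02793    0.08851334]
knobbar 82 ((530.64208984375, -101.37515258789062), (11.827713966369629, 40.43214416503906), 8.278861999511719) [ 0.52991493 -0.10155844  0.09128792]
boxTL [583.8 -61.8  60. ]
boxTR [ 578.8 -153.2   60. ]
boxBL [477.2 -54.5  60. ]
boxBR [ 471.9 -145.2   60. ]
ball1 [596.9  86.6 200. ]
ball2 [569.5 -47.9 200. ]
hubtop [581.6  20.6 214. ]
knobc [ 528.8 -101.4   75. ]
ptr [ 532.5 -119.1   90. ]
xTL [568.6  93.4 152. ]
xTR [556.9 -49.  152. ]
```

```bash
cat >> h.py <<'E'
def Rz(a): a=np.radians(a); return np.array([[np.cos(a),-np.sin(a)],[np.sin(a),np.cos(a)]])
PX,PY,PYAW=.582,.0205,-4.2
def press(x,y): return np.array([PX,PY])+Rz(PYAW)@[x,y]
def off(target,yaw=None,o=None):
    "tool-frame offset (units of .1 m) and yaw fraction to reach world target"
    o=o or get_obs(); p=o["ee_pos"]; y=np.radians(o["tcp_rot"][2]); d=np.array(target)-p
    r=[d[0]*np.cos(y)+d[1]*np.sin(y), d[0]*np.sin(y)-d[1]*np.cos(y), -d[2]]
    t=0 if yaw is None else -((yaw-o["tcp_rot"][2]+180)%360-180)/180
    return (np.array(r)/.1).round(3), round(t,4)
E
python3 - <<'E'
from h import *
import workcell
print([k for k in dir(workcell) if not k.startswith('__')], getattr(workcell,'tip_extent',None))
print("mouldfront",plane("top",285,230,.079), "press pt", press(-150,0)/1 if 0 else press(-.15,0))
o=get_obs()
print(off([*press(-.165,0),.32],175.8))
P=cloud("top",np.load("top0.npz")["d"])
for (u0,u1,v0,v1) in [(225,300,265,310),(380,512,200,320),(245,280,105,150),(390,440,115,160)]:
    q=P[v0:v1,u0:u1].reshape(-1,3); q=q[(q[:,2]<.6)]; print(q.min(0).round(2),q.max(0).round(2))
E
```

```text
['PlanningError', 'camera', 'camera_info', 'get_obs', 'job_done', 'tip_extent'] 0.022
mouldfront [0.4760171  0.01868541 0.079     ] press pt [0.43240283 0.03148573]
(array([ 3.985, -4.213, -0.673]), np.float64(-0.8526))
[ 0.27 -0.02 -0.63] [0.39 0.18 0.08]
[ 0.23 -1.21 -0.86] [ 0.64 -0.23  0.16]
[ 0.69  0.02 -0.  ] [0.83 0.11 0.12]
[ 0.66 -0.43 -0.01] [ 0.79 -0.28  0.08]
```

Emit:
servo_tool(
  rows=[
    {"offset": [0.3,-0.3,-0.7],"yaw": 0,"claw": 0},
    {"offset": [1,-1,-0.7],"yaw": 0,"claw": 0},
    {"offset": [1,-1,-0.7],"yaw": 0,"claw": 0},
  ],
)

```text
time: 0.48
ee_pos: [0.2639, -0.3767, 0.3239]
tcp_rot: [180.0, -0.0, 22.3]
wrist_force: [1.3, 0.2, 0.3]
opening: 0.0853
grasp_force: 0.0
```

Emit:
servo_tool(
  rows=[
    {"offset": [0.5,-0.5,0],"yaw": 0,"claw": 0},
    {"offset": [1,-1,0],"yaw": 0,"claw": 0},
    {"offset": [1,-1,0],"yaw": 0,"claw": 0},
  ],
)

```text
time: 0.85
ee_pos: [0.3186, -0.2451, 0.3235]
tcp_rot: [180.0, -0.0, 22.5]
wrist_force: [-1.2, 0.3, -0.3]
opening: 0.0857
grasp_force: 0.0
```

Emit:
servo_tool(
  rows=[
    {"offset": [0.5,-0.5,0],"yaw": 0,"claw": 0},
    {"offset": [1,-1,0],"yaw": 0,"claw": 0},
    {"offset": [1,-1,0],"yaw": 0,"claw": 0},
  ],
)

```text
time: 1.23
ee_pos: [0.3731, -0.1145, 0.3231]
tcp_rot: [-180.0, -0.0, 22.6]
wrist_force: [-0.9, 0.0, -0.5]
opening: 0.0855
grasp_force: 0.0
```

Emit:
servo_tool(
  rows=[
    {"offset": [0.5,-0.5,0],"yaw": -0.05,"claw": 0.4},
    {"offset": [1,-1,0],"yaw": -0.1,"claw": 0.4},
    {"offset": [1,-1,0],"yaw": -0.6,"claw": 0.4},
    {"offset": [1,-1,0],"yaw": -0.6,"claw": 0.4},
    {"offset": [1,-1,0],"yaw": -0.6,"claw": 0.4},
    {"offset": [1,-1,0],"yaw": -0.6,"claw": 0.4},
    {"offset": [1,-1,0],"yaw": -0.6,"claw": 0.4},
    {"offset": [1,-1,0],"yaw": -0.6,"claw": 0.4},
    {"offset": [1,-1,0],"yaw": -0.6,"claw": 0.4},
    {"offset": [1,-1,0],"yaw": -0.6,"claw": 0.4},
    {"offset": [1,-1,0],"yaw": -0.6,"claw": 0.4},
    {"offset": [1,-1,0],"yaw": -0.6,"claw": 0.4},
  ],
)

```text
time: 2.72
ee_pos: [0.4269, 0.0133, 0.3231]
tcp_rot: [-180.0, -0.0, 130.3]
wrist_force: [0.2, -0.5, -0.5]
opening: 0.0508
grasp_force: 0.0
```

Run:
```python
from h import *
o=get_obs();print(o["time"],o["ee_pos"],o["tcp_rot"],o["q"],o["opening"],o["wrist_force"])
print(off([*press(-.165,0),.32],175.8))
```

```text
2.725 [0.42692411 0.01326755 0.32305117] [-1.79979428e+02 -1.92311340e-02  1.30301286e+02] [ 1.77863746e+00 -9.42580253e+00  4.04059854e+00  1.03494473e+02
  2.23295447e-03  5.14773477e+01] 0.05082696437248219 [ 0.21835428 -0.45208759 -0.4844813 ]
(array([0.209, 0.053, 0.031]), np.float64(-0.2528))
```

Emit:
servo_tool(
  rows=[
    {"offset": [0.2,0.05,0.03],"yaw": -0.253,"claw": 0.4},
    {"offset": [0.2,0.05,0.03],"yaw": -0.253,"claw": 0.4},
    {"offset": [0.2,0.05,0.03],"yaw": -0.253,"claw": 0.4},
    {"offset": [0.2,0.05,0.03],"yaw": -0.253,"claw": 0.4},
    {"offset": [0.2,0.05,0.03],"yaw": -0.253,"claw": 0.4},
    {"offset": [0.2,0.05,0.03],"yaw": -0.253,"claw": 0.4},
  ],
)

```text
time: 3.48
ee_pos: [0.4178, 0.0317, 0.3201]
tcp_rot: [-180.0, -0.0, 175.8]
wrist_force: [0.6, -0.1, 0.1]
opening: 0.0514
grasp_force: 0.0
```

```bash
cat >> h.py <<'E'
from scipy.spatial.transform import Rotation as Ro
def wcam(o):
    i=camera_info("wrist"); T=np.eye(4); T[:3,:3]=Ro.from_euler("xyz",o["tcp_rot"],degrees=True).as_matrix(); T[:3,3]=o["ee_pos"]
    return T@np.array(i["hand_eye"]), i
def wplane(o,u,v,z):
    T,i=wcam(o); r=T[:3,:3]@[(u-i["cx"])/i["fx"],-(v-i["cy"])/i["fy"],-1]; c=T[:3,3]; return c+r*(z-c[2])/r[2]
def topress(p): return Rz(-PYAW)@(np.array(p[:2])-[PX,PY])*1000
E
python3 - <<'E'
from h import *
o=get_obs();im,d=camera("wrist");np.savez("w1.npz",im=im,d=d,ee=o["ee_pos"],rot=o["tcp_rot"])
print(o["ee_pos"],o["tcp_rot"],o["q"])
cv2.imwrite("pics/w1.png",cv2.resize(im[:,:,::-1],None,fx=1.5,fy=1.5,interpolation=2))
E
```

```text
[0.41782643 0.03173401 0.32014864] [-1.79999141e+02 -1.47112878e-02  1.75756754e+02] [ 4.34244341e+00 -1.06206044e+01  2.68675036e+00  1.03322029e+02
  1.34718817e-03  8.58568887e+00]
```

View pics/w1.png

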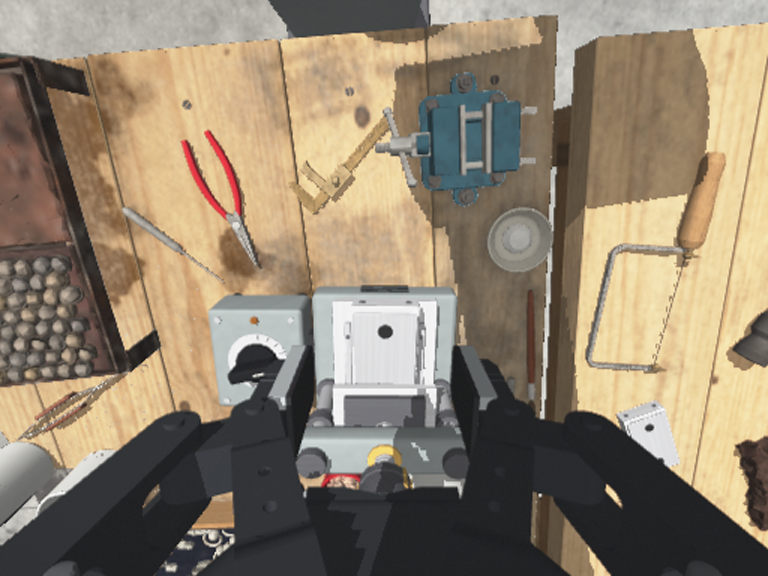

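Run:
```python
from h import *
f=np.load("w1.npz");im=f["im"][:,:,::-1]
cv2.imwrite("pics/w1c.png",cv2.resize(im[185:265,205:310],None,fx=7,fy=7,interpolation=2))
```

```text
(no output)
```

View pics/w1c.png

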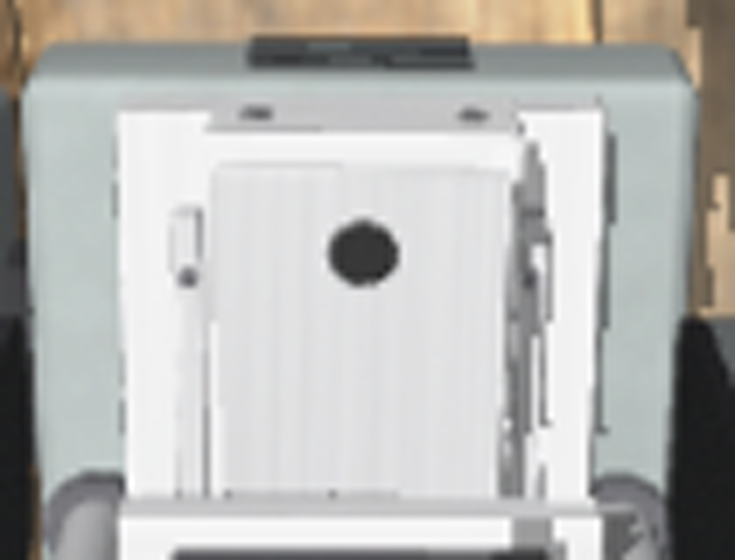

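Run:
```python
from h import *
f=np.load("w1.npz");o=dict(ee_pos=f["ee"],tcp_rot=f["rot"])
for n,u,v,z in [("mtopL",207,130,.079),("mtopR",520,132,.079),("coverL",212,163,.088),("coverR",510,168,.088),("cov hidL",222,490,.088),("covhR",498,490,.088),("platfrontL",118,112,.055),("platfrontR",600,112,.055),("upplatL",118,512,.116),("upplatR",605,512,.116)]:
    p=wplane(o,205+(u+.5)/7-.5,185+(v+.5)/7-.5,z); print(n,(p*1000).round(1),topress(p).round(1))
T,i=wcam(o); d=f["d"]; v,u=np.mgrid[:384,:512]
P=np.stack([(u-i["cx"])/i["fx"]*d,-(v-i["cy"])/i["fy"]*d,-d],-1)@T[:3,:3].T+T[:3,3]
for r in [(236,274,215,250,'cover'),(230,280,205,207,'rim'),(238,265,262,276,'upplaten'),(193,198,230,280,'x'),(290,291,210,225,'platen?')]:
    q=P[r[2]:r[3],r[0]:r[1],2]; print(r[4],np.median(q),q.std())
print(off([*press(-.135,0),.088],175.8,get_obs()))
```

```text
mtopL [470.1  -1.8  79. ] [-110.   -30.4]
mtopR [475.1  59.9  79. ] [-109.5   31.4]
coverL [473.7  -0.5  88. ] [-106.4  -28.9]
coverR [479.  57.  88.] [-105.4   28.9]
cov hidL [545.   -5.2  88. ] [-35.  -28.4]
covhR [549.2  51.1  88. ] [-35.   28.1]
platfrontL [473.2 -22.6  55. ] [-105.3  -50.9]
platfrontR [480.7  78.4  55. ] [-105.3   50.4]
upplatL [532.1 -22.  116. ] [-46.7 -46. ]
upplatR [538.9  69.8 116. ] [-46.6  46. ]
cover 0.08777395178869787 0.023645040604736985
rim 0.07782727255981334 0.036802899145525966
upplaten 0.11471997892794206 0.01711201088871942
x 0.3308569155351264 0.03579690486677116
platen? 0.05423940827794377 0.00047359012447934005
(array([-0.295,  0.009,  2.322]), np.float64(-0.0004))
```

Run:
```python
from h import *
f=np.load("w1.npz");i=camera_info("wrist");H=np.array(i["hand_eye"]);d=f["d"]; v,u=np.mgrid[:384,:512]
P=np.stack([(u-i["cx"])/i["fx"]*d,-(v-i["cy"])/i["fy"]*d,-d],-1)@H[:3,:3].T+H[:3,3]
q=P[(d>0)&(abs(P[...,1])<.06)&(P[...,2]<.06)&(abs(P[...,0])<.03)]
print(len(q)); 
for s in (1,-1):
    a=q[q[:,1]*s>0]; b=a[a[:,2]>np.percentile(a[:,2],99)-.004]; print(np.percentile(a[:,2],[90,98,99.5,100]),b.min(0),b.max(0))
```

```text
38494
[-0.02666523  0.00403914  0.01300753  0.01962964] [-0.01030903  0.02409714  0.00579563] [0.01277079 0.03766338 0.01962964]
[-0.02645318  0.00426251  0.01318986  0.01933094] [-0.01060352 -0.04036774  0.00593372] [ 0.01247951 -0.0266811   0.01933094]
```

Emit:
servo_tool(
  rows=[
    {"offset": [0.1,0,0.5],"yaw": 0,"claw": 0.6},
    {"offset": [-0.1,0,1],"yaw": 0,"claw": 0.6},
    {"offset": [-0.1,0,1],"yaw": 0,"claw": 0.6},
    {"offset": [-0.1,0,1],"yaw": 0,"claw": 0.6},
  ],
)

```text
time: 4.03
ee_pos: [0.4278, 0.031, 0.2219]
tcp_rot: [180.0, 0.0, 175.8]
wrist_force: [-0.5, -0.1, 1.8]
opening: 0.0342
grasp_force: 0.0
```

Emit:
servo_tool(
  rows=[
    {"offset": [0,0,0.5],"yaw": 0,"claw": 0.6},
    {"offset": [0,0,1],"yaw": 0,"claw": 0.6},
    {"offset": [0,0,1],"yaw": 0,"claw": 0.6},
  ],
)

```text
time: 4.4
ee_pos: [0.4266, 0.0309, 0.1196]
tcp_rot: [-180.0, -0.2, 175.8]
wrist_force: [-0.8, -0.5, 0.3]
opening: 0.0341
grasp_force: 0.0
```

Emit:
servo_tool(
  rows=[
    {"offset": [0,0,0.34],"yaw": 0,"claw": 0.6},
    {"offset": [-0.15,0,0.34],"yaw": 0,"claw": 0.6},
    {"offset": [-0.3,0,0.34],"yaw": 0,"claw": 0.6},
    {"offset": [-0.4,0,0.34],"yaw": 0,"claw": 0.6},
    {"offset": [-0.4,0,0.34],"yaw": 0,"claw": 0.6},
  ],
)

```text
time: 5.03
ee_pos: [0.469, 0.0281, 0.0871]
tcp_rot: [180.0, 0.1, 175.9]
wrist_force: [-0.4, -0.7, -0.2]
opening: 0.0342
grasp_force: 0.0
```

Run:
```python
from h import *
o=get_obs();print(o["ee_pos"],topress(o["ee_pos"]),o["tcp_rot"],o["wrist_force"])
```

```text
[0.46899508 0.02809836 0.0871071 ] [-113.25793468   -0.69831789] [1.79991268e+02 5.36660748e-02 1.75859875e+02] [-0.35235585 -0.6943292  -0.2313189 ]
```

Emit:
servo_tool(
  rows=[
    {"offset": [-0.06,0,0],"yaw": 0,"claw": 0.6},
    {"offset": [-0.12,0,0],"yaw": 0,"claw": 0.6},
    {"offset": [-0.18,0,0],"yaw": 0,"claw": 0.6},
    {"offset": [-0.23,0,0],"yaw": 0,"claw": 0.6},
  ],
)

```text
time: 5.52
ee_pos: [0.4909, 0.0265, 0.0863]
tcp_rot: [180.0, -0.0, 175.9]
wrist_force: [-3.2, -0.0, 3.5]
opening: 0.0341
grasp_force: 1.9
```

Emit:
servo_tool(
  rows=[
    {"offset": [-0.01,0,0],"yaw": 0,"claw": 0.6},
    {"offset": [-0.02,0,0],"yaw": 0,"claw": 0.6},
  ],
)

```text
time: 5.78
ee_pos: [0.4926, 0.0263, 0.0862]
tcp_rot: [-180.0, -0.0, 175.9]
wrist_force: [-3.3, -0.1, 2.3]
opening: 0.0343
grasp_force: 1.6
```

Emit:
servo_tool(
  rows=[
    {"offset": [-0.01,0,0],"yaw": 0,"claw": 0.6},
    {"offset": [-0.02,0,0],"yaw": 0,"claw": 0.6},
  ],
)

```text
time: 6.02
ee_pos: [0.4946, 0.0262, 0.0862]
tcp_rot: [-180.0, -0.0, 175.9]
wrist_force: [-3.6, 1.8, 0.8]
opening: 0.0344
grasp_force: 1.4
```

Emit:
servo_tool(
  rows=[
    {"offset": [-0.01,0,0],"yaw": 0,"claw": 0.6},
    {"offset": [-0.015,0,0],"yaw": 0,"claw": 0.6},
  ],
)

```text
time: 6.28
ee_pos: [0.4962, 0.0261, 0.0862]
tcp_rot: [180.0, -0.0, 175.9]
wrist_force: [-2.8, 0.5, -0.0]
opening: 0.0342
grasp_force: 1.3
```

Emit:
servo_tool(
  rows=[
    {"offset": [-0.01,0,0],"yaw": 0,"claw": 0.6},
    {"offset": [-0.01,0,0],"yaw": 0,"claw": 0.6},
  ],
)

```text
time: 6.52
ee_pos: [0.4973, 0.026, 0.0862]
tcp_rot: [-180.0, 0.0, 175.9]
wrist_force: [-1.3, 0.3, -0.4]
opening: 0.0344
grasp_force: 0.7
```

Still sliding (about −85 mm); keep going in small steps.

Emit:
servo_tool(
  rows=[
    {"offset": [-0.01,0,0],"yaw": 0,"claw": 0.6},
    {"offset": [-0.015,0,0],"yaw": 0,"claw": 0.6},
  ],
)

```text
time: 6.78
ee_pos: [0.4979, 0.0259, 0.0862]
tcp_rot: [180.0, -0.1, 175.9]
wrist_force: [-8.4, 0.5, 4.1]
opening: 0.0343
grasp_force: 4.1
```

Emit:
servo_tool(
  rows=[
    {"offset": [-0.01,0,0],"yaw": 0,"claw": 0.6},
    {"offset": [-0.015,0,0],"yaw": 0,"claw": 0.6},
  ],
)

```text
time: 7.02
ee_pos: [0.4981, 0.0259, 0.0862]
tcp_rot: [180.0, -0.3, 175.9]
wrist_force: [-17.1, 0.5, 9.3]
opening: 0.0342
grasp_force: 8.1
```

Emit:
servo_tool(
  rows=[
    {"offset": [-0.01,0,0],"yaw": 0,"claw": 0.6},
    {"offset": [-0.01,0,0],"yaw": 0,"claw": 0.6},
  ],
)

```text
time: 7.28
ee_pos: [0.4983, 0.026, 0.0862]
tcp_rot: [180.0, -0.4, 175.9]
wrist_force: [-21.4, 1.6, 10.5]
opening: 0.0341
grasp_force: 10.0
```

Emit:
servo_tool(
  rows=[
    {"offset": [0.25,0,0],"yaw": 0,"claw": 0.6},
    {"offset": [0.4,0,0],"yaw": 0,"claw": 0.6},
    {"offset": [0.4,0,-0.5],"yaw": 0,"claw": 0.6},
    {"offset": [0.4,0,-1],"yaw": 0,"claw": 1},
    {"offset": [0.4,0,-1],"yaw": 0,"claw": 1},
  ],
)

```text
time: 7.9
ee_pos: [0.4631, 0.0287, 0.1906]
tcp_rot: [179.9, 0.4, 175.9]
wrist_force: [0.3, -0.2, -0.8]
opening: 0.0001
grasp_force: 0.0
```

Emit:
servo_tool(
  rows=[
    {"offset": [0,0,-0.5],"yaw": 0,"claw": 1},
    {"offset": [0,0,-1],"yaw": 0,"claw": 1},
    {"offset": [0,0,-1],"yaw": 0,"claw": 1},
  ],
)

```text
time: 8.28
ee_pos: [0.4623, 0.0287, 0.2894]
tcp_rot: [180.0, 0.3, 175.9]
wrist_force: [0.1, -1.1, -0.0]
opening: 0.0001
grasp_force: 0.0
```

Run:
```python
from h import *
o=get_obs();im,d=camera("wrist");im2,d2=camera("top")
np.savez("w2.npz",im=im,d=d,ee=o["ee_pos"],rot=o["tcp_rot"])
print(o["ee_pos"],o["tcp_rot"],o["opening"])
a=cv2.resize(im[150:270,190:325,::-1],(450,400),interpolation=2);b=cv2.resize(im2[155:245,245:325,::-1],(350,400),interpolation=2)
cv2.imwrite("pics/w2.png",np.hstack([a,b]))
P=cloud("top",d2)[140:250,235:360].reshape(-1,3); m=P[:,2]>.195; g=im2[140:250,235:360].reshape(-1,3).astype(int).sum(1)
q=P[m]; print("bar pts z", np.percentile(q[:,2],[5,50,95]));
qq=q[np.hypot(q[:,0]-PX,q[:,1]-PY)>.03]; qq=qq[np.hypot(qq[:,0]-PX,qq[:,1]-PY)<.09]
c,ev=np.linalg.eigh(np.cov(qq[:,:2].T)); print("bar angle",np.degrees(np.arctan2(ev[1,1],ev[0,1])),qq.mean(0))
print(off([.601,-.047,.3],168.5,o))
```

```text
[0.46234899 0.02866935 0.28939555] [179.96175964   0.31786706 175.87493695] 5.997598986752856e-05
bar pts z [0.70084691 0.73980174 0.74741101]
bar angle -154.86007588294933 [0.5175497  0.04516494 0.62923942]
(array([-1.437, -0.655, -0.106]), np.float64(0.041))
```

View pics/w2.png

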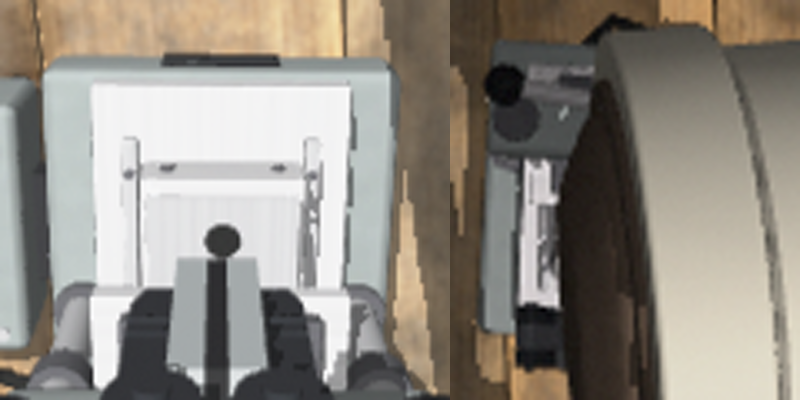

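Emit:
servo_tool(
  rows=[
    {"offset": [-0.5,-0.3,-0.1],"yaw": 0.041,"claw": 1},
    {"offset": [-1,-0.65,-0.1],"yaw": 0.041,"claw": 1},
    {"offset": [-1,-0.65,-0.1],"yaw": 0.041,"claw": 1},
  ],
)

```text
time: 8.75
ee_pos: [0.5581, -0.0456, 0.2914]
tcp_rot: [-179.9, -0.4, 168.3]
wrist_force: [0.1, -0.1, 0.0]
opening: 0.0001
grasp_force: 0.0
```

Run:
```python
from h import *
f=np.load("w2.npz");o2=dict(ee_pos=f["ee"],tcp_rot=f["rot"])
for u,v in [(145,177),(308,177)]:
    print("mould front",topress(wplane(o2,190+u/3.333,150+v/3.333,.079)))
o=get_obs()
print(off([.601,-.047,.2],168.5,o),o["q"])
C=np.array([PX,PY])
```

```text
mould front [-74.96729123 -28.49967295]
mould front [-75.04513956  33.44712438]
(array([-0.423,  0.073,  0.914]), np.float64(-0.0009)) [-4.65775676e+00  7.82354961e+00  1.74696064e+01  1.00013128e+02
 -2.21530308e-02  6.99658643e+00]
```

Emit:
servo_tool(
  rows=[
    {"offset": [-0.42,0.07,0],"yaw": 0,"claw": 1},
    {"offset": [-0.42,0.07,0.2],"yaw": 0,"claw": 1},
    {"offset": [-0.42,0.07,0.6],"yaw": 0,"claw": 1},
    {"offset": [-0.42,0.07,0.92],"yaw": 0,"claw": 1},
    {"offset": [-0.42,0.07,0.92],"yaw": 0,"claw": 1},
  ],
)

```text
time: 9.38
ee_pos: [0.5969, -0.0444, 0.201]
tcp_rot: [-180.0, -0.3, 168.5]
wrist_force: [0.4, -0.3, 1.1]
opening: 0.0001
grasp_force: 0.0
```

Run:
```python
from h import *
o=get_obs(); print(o["ee_pos"],o["tcp_rot"],o["wrist_force"])
y=np.radians(o["tcp_rot"][2]);ph=y+np.pi/2
d=o["ee_pos"][:2]-[PX,PY]; print("radial",d@[np.cos(ph),np.sin(ph)],"behind",-d@[np.cos(y),np.sin(y)])
for dl in range(4,61,4):
    t=np.radians(dl);c,s=np.cos(t),np.sin(t);g,r=22,62
    print(dl,round((g*(1-c)+r*s)/100,3),round((r*(1-c)-g*s)/100,3),round(dl/180,3))
```

```text
[ 0.59688748 -0.04442857  0.2009662 ] [-179.96211405   -0.33516222  168.51266546] [ 0.43002864 -0.2675184   1.07871677]
radial 0.0606631042198533 behind 0.02751987730462945
4 0.044 -0.014 0.022
8 0.088 -0.025 0.044
12 0.134 -0.032 0.067
16 0.179 -0.037 0.089
20 0.225 -0.038 0.111
24 0.271 -0.036 0.133
28 0.317 -0.031 0.156
32 0.362 -0.022 0.178
36 0.406 -0.011 0.2
40 0.45 0.004 0.222
44 0.492 0.021 0.244
48 0.534 0.042 0.267
52 0.573 0.065 0.289
56 0.611 0.091 0.311
60 0.647 0.119 0.333
```

Emit:
servo_tool(
  rows=[
    {"offset": [0.05,0,0],"yaw": 0,"claw": 1},
    {"offset": [0.094,-0.014,0],"yaw": 0.022,"claw": 1},
    {"offset": [0.138,-0.025,0],"yaw": 0.044,"claw": 1},
    {"offset": [0.184,-0.032,0],"yaw": 0.067,"claw": 1},
    {"offset": [0.229,-0.037,0],"yaw": 0.089,"claw": 1},
    {"offset": [0.275,-0.038,0],"yaw": 0.111,"claw": 1},
  ],
)

```text
time: 10.12
ee_pos: [0.5716, -0.0433, 0.2063]
tcp_rot: [179.9, 0.2, 148.4]
wrist_force: [2.9, -0.9, -0.8]
opening: 0.0004
grasp_force: 1.2
```

Emit:
servo_tool(
  rows=[
    {"offset": [0.044,-0.014,0],"yaw": 0.022,"claw": 1},
    {"offset": [0.088,-0.025,0],"yaw": 0.044,"claw": 1},
    {"offset": [0.134,-0.032,0],"yaw": 0.067,"claw": 1},
    {"offset": [0.179,-0.037,0],"yaw": 0.089,"claw": 1},
    {"offset": [0.225,-0.038,0],"yaw": 0.111,"claw": 1},
  ],
)

```text
time: 10.75
ee_pos: [0.5503, -0.0348, 0.2062]
tcp_rot: [179.9, 0.1, 128.4]
wrist_force: [0.9, -1.6, -1.2]
opening: -0.0
grasp_force: 1.2
```

```bash
cat > s.py <<'E'
from h import *
o=get_obs(); print(o["time"],o["ee_pos"],o["tcp_rot"],o["wrist_force"].round(1),o["torque"].round(2),o["q"][5])
y=np.radians(o["tcp_rot"][2]);ph=y+np.pi/2
d=o["ee_pos"][:2]-[PX,PY]; print("radial",d@[np.cos(ph),np.sin(ph)],"behind",-d@[np.cos(y),np.sin(y)],"push N",-o["wrist_force"][:2]@[np.cos(y),np.sin(y)])
E
python3 s.py
```

```text
10.75 [ 0.55033264 -0.03477367  0.20624537] [1.79881597e+02 1.42519074e-01 1.28391724e+02] [ 0.9 -1.6 -1.2] [-0.38 -0.41 -0.03] 48.00530095704383
radial 0.05914720532654913 behind 0.023656044201205678 push N 1.7536013281414045
```

Emit:
servo_tool(
  rows=[
    {"offset": [0.044,-0.024,0.03],"yaw": 0.022,"claw": 1},
    {"offset": [0.088,-0.045,0.06],"yaw": 0.044,"claw": 1},
    {"offset": [0.134,-0.052,0.08],"yaw": 0.067,"claw": 1},
    {"offset": [0.179,-0.057,0.08],"yaw": 0.089,"claw": 1},
    {"offset": [0.225,-0.058,0.08],"yaw": 0.111,"claw": 1},
  ],
)

```text
time: 11.38
ee_pos: [0.5317, -0.0208, 0.1982]
tcp_rot: [179.9, 0.1, 108.4]
wrist_force: [1.6, -1.9, -2.0]
opening: 0.0002
grasp_force: 1.2
```

```bash
python3 s.py
```

```text
11.375 [ 0.53165473 -0.02082221  0.1982247 ] [1.79860522e+02 9.77325664e-02 1.08412756e+02] [ 1.6 -1.9 -2. ] [-0.42 -0.19 -0.04] 69.36513934072619
radial 0.0608199259971425 behind 0.023304680721377768 push N 2.3220936315403575
```

Emit:
servo_tool(
  rows=[
    {"offset": [0.044,-0.014,0],"yaw": 0.022,"claw": 1},
    {"offset": [0.088,-0.025,0],"yaw": 0.044,"claw": 1},
    {"offset": [0.134,-0.032,0],"yaw": 0.067,"claw": 1},
    {"offset": [0.179,-0.037,0],"yaw": 0.089,"claw": 1},
  ],
)

```text
time: 11.88
ee_pos: [0.5226, -0.0055, 0.1982]
tcp_rot: [179.8, 0.1, 92.4]
wrist_force: [1.3, -6.6, -2.1]
opening: 0.0001
grasp_force: 3.6
```

```bash
python3 s.py
```

```text
11.875 [ 0.52256759 -0.00550934  0.19819918] [1.79833587e+02 1.25730748e-01 9.23699393e+01] [ 1.3 -6.6 -2.1] [-1.37 -0.4  -0.02] 87.08459870626093
radial 0.06045709751425345 behind 0.023529472318938736 push N 6.667941363386863
```

Emit:
servo_tool(
  rows=[
    {"offset": [0.022,-0.007,0],"yaw": 0.011,"claw": 1},
    {"offset": [0.044,-0.014,0],"yaw": 0.022,"claw": 1},
    {"offset": [0.066,-0.02,0],"yaw": 0.033,"claw": 1},
  ],
)

```text
time: 12.25
ee_pos: [0.5202, 0.001, 0.1983]
tcp_rot: [179.8, 0.1, 86.5]
wrist_force: [0.1, -2.6, -0.6]
opening: 0.0001
grasp_force: 1.5
```

```bash
python3 s.py
```

```text
12.25 [0.52024772 0.00100204 0.19829263] [1.79828124e+02 7.75705290e-02 8.64913001e+01] [ 0.1 -2.6 -0.6] [-0.57 -0.06  0.05] 93.66349722684868
radial 0.06044324587971597 behind 0.02324065718520138 push N 2.6140201772791323
```

Emit:
servo_tool(
  rows=[
    {"offset": [0.022,-0.007,0],"yaw": 0.011,"claw": 1},
    {"offset": [0.022,-0.007,0],"yaw": 0.011,"claw": 1},
  ],
)

```text
time: 12.5
ee_pos: [0.5195, 0.0038, 0.198]
tcp_rot: [179.9, 0.0, 84.6]
wrist_force: [-1.1, -1.8, 0.7]
opening: 0.0001
grasp_force: 0.6
```

```bash
python3 s.py
```

```text
12.5 [0.51953406 0.00384973 0.19801129] [1.79864409e+02 1.35225127e-03 8.46320873e+01] [-1.1 -1.8  0.7] [-0.22  0.08  0.05] 95.80006326909985
radial 0.06063435171368027 behind 0.022420981582293054 push N 1.9364202846738425
```

Emit:
servo_tool(
  rows=[
    {"offset": [0.022,-0.007,0],"yaw": 0.011,"claw": 1},
    {"offset": [0.033,-0.01,0],"yaw": 0.017,"claw": 1},
  ],
)

```text
time: 12.75
ee_pos: [0.5189, 0.0074, 0.1972]
tcp_rot: [179.9, -0.0, 81.6]
wrist_force: [-0.1, -0.1, -0.1]
opening: 0.0
grasp_force: 0.0
```

```bash
python3 s.py
python3 - <<'E'
from h import *
import json
im,d=camera("scene");cv2.imwrite("pics/s3.png",cv2.resize(im[130:240,210:330,::-1],None,fx=5.4,fy=5.4,interpolation=2))
E
```

```text
12.75 [0.51886113 0.00739961 0.19724998] [ 1.79919168e+02 -2.74439302e-02  8.15562807e+01] [-0.1 -0.1 -0.1] [ 0.03 -0.03  0.01] 99.25366258468392
radial 0.060530846305207234 behind 0.022229566152925605 push N 0.13443161685746483
```

View pics/s3.png

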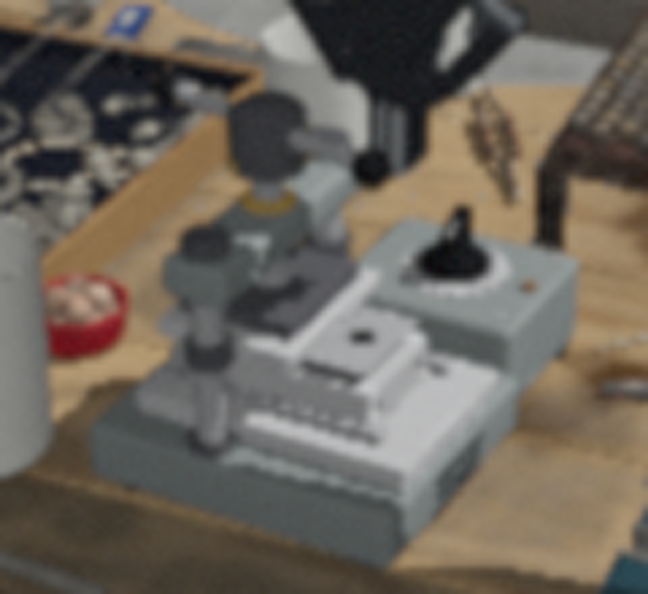

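Run:
```python
from h import *
for z in (.19,.195):
    p=plane("scene",210+372/5.4,130+168/5.4,z); print(p, np.hypot(p[0]-PX,p[1]-PY), np.degrees(np.arctan2(p[1]-PY,p[0]-PX)))
print("finger phi", 81.56+90)
```

```text
[0.51690974 0.03784955 0.19      ] 0.06736281377955988 165.0750371386973
[0.51307245 0.04680645 0.195     ] 0.07377694161335599 159.11046248265384
finger phi 171.56
```

Emit:
servo_tool(
  rows=[
    {"offset": [-0.2,0,0],"yaw": 0,"claw": 1},
    {"offset": [-0.3,0,-0.4],"yaw": 0,"claw": 1},
    {"offset": [-0.3,0,-1],"yaw": 0,"claw": 1},
    {"offset": [-0.6,0.0,-1],"yaw": 0,"claw": 1},
    {"offset": [-1,0.0,-1],"yaw": 0,"claw": 1},
    {"offset": [-1,0.0,-1],"yaw": 0,"claw": 1},
  ],
)

```text
time: 13.55
ee_pos: [0.5037, -0.0935, 0.2967]
tcp_rot: [180.0, 0.0, 81.4]
wrist_force: [0.3, 0.8, 0.6]
opening: -0.0003
grasp_force: 0.0
```

Run:
```python
from h import *
o=get_obs();print(o["time"],o["ee_pos"],o["tcp_rot"],o["q"])
im,d=camera("top");np.savez("t4.npz",im=im,d=d)
im2,d2=camera("scene");np.savez("s4.npz",im=im2,d=d2)
P=cloud("top",d)[140:250,235:360].reshape(-1,3);r=np.hypot(P[:,0]-PX,P[:,1]-PY)
q=P[(P[:,2]>.18)&(P[:,2]<.225)&(r>.024)&(r<.085)];print(len(q))
ang=np.degrees(np.arctan2(q[:,1]-PY,q[:,0]-PX));print(np.histogram(ang,np.arange(-180,181,15))[0]);print(np.histogram(np.hypot(q[:,0]-PX,q[:,1]-PY),8))
rr=np.hypot(q[:,0]-PX,q[:,1]-PY)
b=q[rr>.056]
for s in range(-180,180,15):
    pass
h=P[(P[:,2]>.18)&(P[:,2]<.225)&(r<.015)]; print("hub top",np.median(h[:,2]))
h=P[(r<.1)]
a=cv2.resize(im[150:240,240:330,::-1],(400,400),interpolation=2);b=cv2.resize(im2[130:220,220:310,::-1],(400,400),interpolation=2)
cv2.imwrite("pics/t4.png",np.hstack([a,b]))
```

```text
13.55 [ 0.50372749 -0.09346167  0.29670124] [1.79962813e+02 1.01816781e-02 8.14450308e+01] [-1.05065659e+01  9.53769092e-01  1.07630074e+01  9.97717257e+01
 -8.90934637e-03  8.80483972e+01]
273
[  0   0   0   0   0   0   0   0   0   5 124   6   0   0   0   0   0   0
   0   0   0  16 121   1]
(array([28, 27, 27, 29, 25, 41, 55, 41]), array([0.02412704, 0.03085219, 0.03757735, 0.0443025 , 0.05102765,
       0.05775281, 0.06447796, 0.07120311, 0.07792827]))
hub top 0.2069172845428333
```

View pics/t4.png

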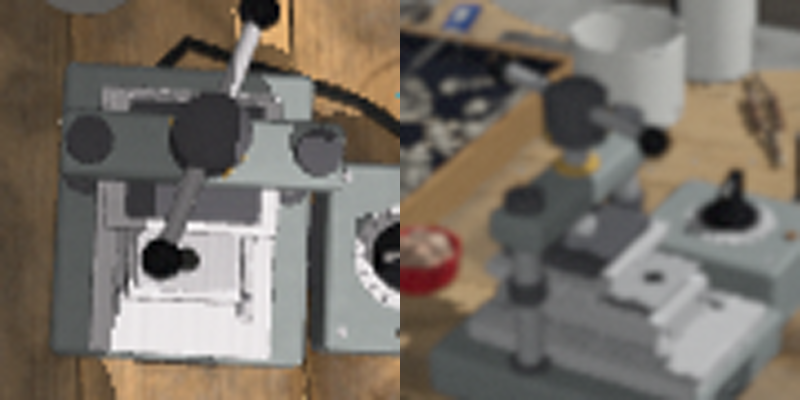

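Run:
```python
from h import *
for f in ("top0.npz","t4.npz"):
    d=np.load(f)["d"];P=cloud("top",d)[140:250,235:360].reshape(-1,3);r=np.hypot(P[:,0]-PX,P[:,1]-PY)
    q=P[(P[:,2]>.18)&(P[:,2]<.225)&(r>.025)&(r<.085)]
    c,ev=np.linalg.eigh(np.cov(q[:,:2].T)); h=P[(P[:,2]>.19)&(P[:,2]<.225)&(r<.013)]
    pl=P[(P[:,2]>.1)&(P[:,2]<.122)&(r<.05)]
    print(f,"bar",np.degrees(np.arctan2(ev[1,1],ev[0,1])),"hub z",h[:,2].mean(),len(h),"ball z",np.percentile(q[:,2],[50,95]),"platen",np.median(pl[:,2]),len(pl))
o=get_obs()
K=np.array([.5305,-.1016]); print(topress(K))
print(off([*K,.25],-81.7,o))
```

```text
top0.npz bar 78.26716994663153 hub z 0.21444537792729723 114 ball z [0.20555488 0.21075385] platen 0.11492308726515044 415
t4.npz bar 156.7163180180247 hub z 0.20720895342079182 111 ball z [0.19828514 0.20313022] platen 0.10823000568537877 271
[ -42.41931171 -125.54386482]
(array([-0.058,  0.277,  0.465]), np.float64(0.9068))
```

Emit:
servo_tool(
  rows=[
    {"offset": [-0.03,0.14,0.1],"yaw": -0.55,"claw": 0.6},
    {"offset": [-0.06,0.28,0.2],"yaw": -0.55,"claw": 0.6},
    {"offset": [-0.06,0.28,0.2],"yaw": -0.55,"claw": 0.6},
    {"offset": [-0.06,0.28,0.2],"yaw": -0.55,"claw": 0.6},
    {"offset": [-0.06,0.28,0.2],"yaw": -0.55,"claw": 0.6},
    {"offset": [-0.06,0.28,0.2],"yaw": -0.55,"claw": 0.6},
    {"offset": [-0.06,0.28,0.2],"yaw": -0.55,"claw": 0.6},
    {"offset": [-0.06,0.28,0.2],"yaw": -0.55,"claw": 0.6},
    {"offset": [-0.06,0.28,0.2],"yaw": -0.55,"claw": 0.6},
    {"offset": [-0.06,0.28,0.2],"yaw": -0.55,"claw": 0.6},
    {"offset": [-0.06,0.28,0.2],"yaw": -0.55,"claw": 0.6},
  ],
)

```text
time: 15.02
ee_pos: [0.531, -0.1008, 0.2763]
tcp_rot: [180.0, 0.0, -179.4]
wrist_force: [-0.3, 0.3, 0.0]
opening: 0.0341
grasp_force: 0.0
```

Emit:
servo_tool(
  rows=[
    {"offset": [0,0,0],"yaw": -0.54,"claw": 0.6},
    {"offset": [0,0,0],"yaw": -0.54,"claw": 0.6},
    {"offset": [0,0,0],"yaw": -0.54,"claw": 0.6},
    {"offset": [0,0,0],"yaw": -0.54,"claw": 0.6},
    {"offset": [0,0,0],"yaw": -0.54,"claw": 0.6},
    {"offset": [0,0,0],"yaw": -0.54,"claw": 0.6},
    {"offset": [0,0,0],"yaw": -0.54,"claw": 0.6},
    {"offset": [0,0,0],"yaw": -0.54,"claw": 0.6},
    {"offset": [0,0,0],"yaw": -0.54,"claw": 0.6},
    {"offset": [0,0,0],"yaw": -0.54,"claw": 0.6},
    {"offset": [0,0,0],"yaw": -0.54,"claw": 0.6},
  ],
)

```text
time: 16.4
ee_pos: [0.5309, -0.1015, 0.2763]
tcp_rot: [-180.0, 0.0, -82.5]
wrist_force: [-0.3, -0.4, -1.1]
opening: 0.0341
grasp_force: 0.0
```

Run:
```python
from h import *
o=get_obs();im,d=camera("wrist");print(o["ee_pos"],o["tcp_rot"],o["q"],o["opening"])
cv2.imwrite("pics/w5.png",cv2.resize(im[100:340,130:380,::-1],None,fx=2.4,fy=2.4,interpolation=2))
T,i=wcam(o); v,u=np.mgrid[:384,:512]
P=(np.stack([(u-i["cx"])/i["fx"]*d,-(v-i["cy"])/i["fy"]*d,-d],-1)@T[:3,:3].T+T[:3,3])
m=(P[...,2]>.075)&(P[...,2]<.1)&(np.hypot(P[...,0]-.5305,P[...,1]+.1016)<.035)
q=P[m][:,:2].astype(np.float32)*1000; print(len(q),cv2.minAreaRect(q),np.percentile(P[m][:,2],[50,95]))
print(off([.5305,-.1016,.103],-81.7,o))
```

```text
[ 0.53085889 -0.10145981  0.2763109 ] [-1.79998076e+02  2.72556010e-03 -8.24756456e+01] [-1.08216577e+01  4.23815550e+00  1.18676415e+01  9.76285179e+01
  3.19252378e-03 -1.08346012e+02] 0.03406071580645201
393 ((529.7277221679688, -104.8719253540039), (11.589883804321289, 41.603946685791016), 7.752132892608643) [0.09069194 0.09212015]
(array([1.000e-03, 4.000e-03, 1.733e+00]), np.float64(-0.0043))
```

View pics/w5.png

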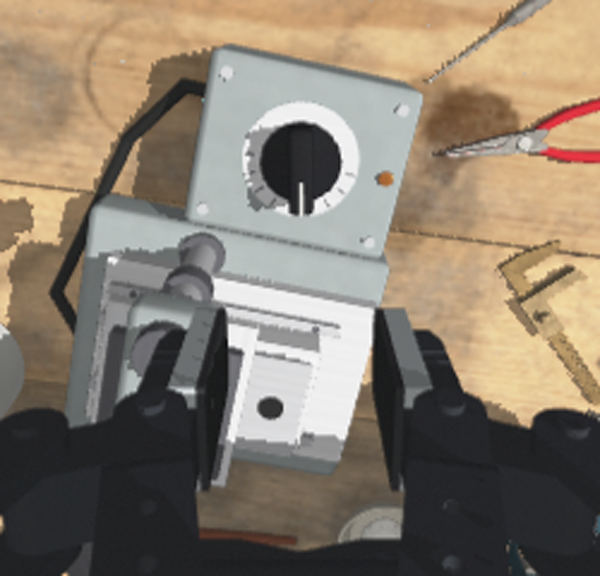

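Emit:
servo_tool(
  rows=[
    {"offset": [0.02,0,0.5],"yaw": -0.002,"claw": 0.6},
    {"offset": [0.02,0,1],"yaw": -0.002,"claw": 0.6},
    {"offset": [0.02,0,1],"yaw": -0.002,"claw": 0.6},
  ],
)

```text
time: 16.82
ee_pos: [0.5291, -0.1033, 0.1728]
tcp_rot: [179.6, 0.1, -82.0]
wrist_force: [0.2, -0.2, 0.9]
opening: 0.0341
grasp_force: 0.0
```

Emit:
servo_tool(
  rows=[
    {"offset": [0,0,0.4],"yaw": 0,"claw": 0.6},
    {"offset": [0,0,0.73],"yaw": 0,"claw": 0.6},
    {"offset": [0,0,0.73],"yaw": 0,"claw": 0.6},
    {"offset": [0,0,0.73],"yaw": 0,"claw": 1},
    {"offset": [0,0,0.73],"yaw": 0,"claw": 1},
    {"offset": [0,0,0.73],"yaw": 0,"claw": 1},
  ],
  squeeze=30,
)

```text
time: 17.58
ee_pos: [0.5312, -0.1041, 0.1064]
tcp_rot: [-179.9, -0.1, -81.9]
wrist_force: [-7.6, -0.8, 7.6]
opening: 0.0108
grasp_force: 30.6
```

```bash
python3 s.py
```

```text
17.575 [ 0.53116699 -0.10410934  0.10638738] [-1.79931250e+02 -7.63419128e-02 -8.19178548e+01] [-7.6 -0.8  7.6] [-0.18  1.62  0.03] -109.1476040287087
radial -0.06784727198286654 behind -0.11622491185431398 push N 0.28053803427005025
```

Emit:
servo_tool(
  rows=[
    {"offset": [0,0,0],"yaw": 0.05,"claw": 1},
    {"offset": [0,0,0],"yaw": 0.1,"claw": 1},
    {"offset": [0,0,0],"yaw": 0.15,"claw": 1},
    {"offset": [0,0,0],"yaw": 0.2,"claw": 1},
    {"offset": [0,0,0],"yaw": 0.25,"claw": 1},
    {"offset": [0,0,0],"yaw": 0.3,"claw": 1},
    {"offset": [0,0,0],"yaw": 0.35,"claw": 1},
    {"offset": [0,0,0],"yaw": 0.4,"claw": 1},
  ],
)

```text
time: 18.58
ee_pos: [0.5301, -0.1037, 0.1063]
tcp_rot: [180.0, -0.0, -154.2]
wrist_force: [-13.9, 2.0, 11.0]
opening: 0.011
grasp_force: 31.0
```

```bash
python3 s.py
```

```text
18.575 [ 0.53006944 -0.10366635  0.10632654] [ 1.79988578e+02 -4.69496816e-02 -1.54204068e+02] [-13.9   2.   11. ] [0.38 2.89 0.04] -36.85239713497847
radial 0.08919465642630206 behind -0.10078878778987749 push N -11.662114742813332
```

Emit:
servo_tool(
  rows=[
    {"offset": [0.02,0.01,-0.02],"yaw": 0.05,"claw": 1},
    {"offset": [0.02,0.01,-0.02],"yaw": 0.1,"claw": 1},
    {"offset": [0.02,0.01,-0.02],"yaw": 0.15,"claw": 1},
    {"offset": [0.02,0.01,-0.02],"yaw": 0.2,"claw": 1},
    {"offset": [0.02,0.01,-0.02],"yaw": 0.25,"claw": 1},
    {"offset": [0.02,0.01,-0.02],"yaw": 0.3,"claw": 1},
    {"offset": [0.02,0.01,-0.02],"yaw": 0.35,"claw": 1},
    {"offset": [0.02,0.01,-0.02],"yaw": 0.4,"claw": 1},
  ],
)

```text
time: 19.58
ee_pos: [0.5296, -0.1028, 0.107]
tcp_rot: [180.0, 0.1, 134.5]
wrist_force: [-0.2, -0.8, -3.0]
opening: 0.0113
grasp_force: 309.9
```

```bash
python3 s.py
```

```text
19.575 [ 0.52955223 -0.10284006  0.1070283 ] [1.79954053e+02 6.89152942e-02 1.34478690e+02] [-0.2 -0.8 -3. ] [-0.09  0.27  8.67] 34.5317220757136
radial 0.12383953135122333 behind 0.05125728812565292 push N 0.4271574481126248
```

Emit:
servo_tool(
  rows=[
    {"offset": [0,0,0],"yaw": -0.01,"claw": 1},
  ],
)

```text
time: 19.7
ee_pos: [0.5294, -0.1029, 0.1067]
tcp_rot: [180.0, 0.0, 136.5]
wrist_force: [0.1, 1.8, -8.2]
opening: 0.0108
grasp_force: 256.4
```

```bash
python3 s.py
```

```text
19.7 [ 0.52936129 -0.10290509  0.10665391] [1.79963406e+02 4.72564624e-02 1.36508092e+02] [ 0.1  1.8 -8.2] [ 0.31 -0.26  6.47] 32.48842064664103
radial 0.1257555904069542 behind 0.04674592585707192 push N -1.1943936777748443
```

Emit:
servo_tool(
  rows=[
    {"offset": [0,0,0],"yaw": -0.015,"claw": 1},
    {"offset": [0,0,0],"yaw": -0.025,"claw": 1},
    {"offset": [0,0,0],"yaw": -0.025,"claw": 1},
  ],
)

```text
time: 20.08
ee_pos: [0.5291, -0.103, 0.1059]
tcp_rot: [179.9, -0.0, 140.6]
wrist_force: [-2.0, 6.0, -0.4]
opening: 0.0113
grasp_force: 244.3
```

```bash
python3 s.py
```

```text
20.075 [ 0.52905645 -0.10302404  0.10593046] [ 1.79929209e+02 -1.19049752e-02  1.40648505e+02] [-2.   6.  -0.4] [1.13 0.3  6.14] 28.298951362798604
radial 0.1290877593518837 behind 0.037383949040880875 push N -5.408218580519329
```

Emit:
servo_tool(
  rows=[
    {"offset": [0,0,0],"yaw": 0,"claw": 0.6},
    {"offset": [0,0,0],"yaw": 0,"claw": 0.6},
    {"offset": [0,0,-0.4],"yaw": 0,"claw": 0.6},
    {"offset": [0,0,-1],"yaw": 0,"claw": 0.6},
    {"offset": [0,0,-1],"yaw": 0,"claw": 0.6},
  ],
)

```text
time: 20.7
ee_pos: [0.5308, -0.1051, 0.211]
tcp_rot: [179.8, 0.5, 140.1]
wrist_force: [0.2, -0.2, -0.2]
opening: 0.0339
grasp_force: 0.0
```

```bash
python3 s.py
python3 - <<'E'
from h import *
o=get_obs();im,d=camera("wrist")
T,i=wcam(o); v,u=np.mgrid[:384,:512]
P=(np.stack([(u-i["cx"])/i["fx"]*d,-(v-i["cy"])/i["fy"]*d,-d],-1)@T[:3,:3].T+T[:3,3])
m=(P[...,2]>.078)&(P[...,2]<.1)&(np.hypot(P[...,0]-.5305,P[...,1]+.1036)<.035)
q=P[m][:,:2].astype(np.float32)*1000; print(len(q),cv2.minAreaRect(q))
im2,d2=camera("scene"); P2=cloud("scene",d2)
m=(P2[...,2]>.078)&(P2[...,2]<.1)&(np.hypot(P2[...,0]-.5305,P2[...,1]+.1036)<.035)
q=P2[m][:,:2].astype(np.float32)*1000; print(len(q),cv2.minAreaRect(q))
a=cv2.resize(im[100:340,130:380,::-1],(500,480),interpolation=2);b=cv2.resize(im2[140:200,270:307,::-1],(296,480),interpolation=2)
cv2.imwrite("pics/w6.png",np.hstack([a,b]))
E
```

```text
20.7 [ 0.53079507 -0.10506877  0.21103453] [179.78610484   0.49013575 140.13580908] [ 0.2 -0.2 -0.2] [0.03 0.   0.03] 28.689493375089196
radial 0.1292031296655531 behind 0.041182658697510977 push N 0.22138865166680768
659 ((529.3781127929688, -104.14134979248047), (12.386969566345215, 41.92230224609375), 89.44193267822266)
78 ((527.6136474609375, -101.33368682861328), (16.612266540527344, 41.99726486206055), 89.39671325683594)
```

View pics/w6.png

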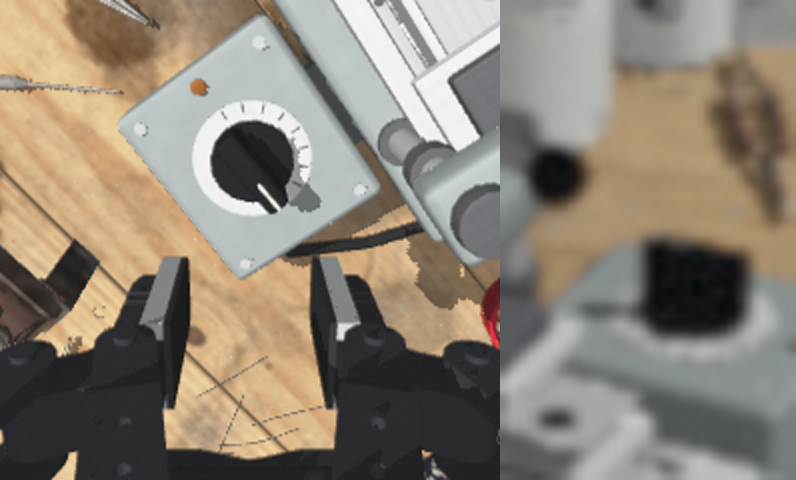

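Emit:
servo_tool(
  rows=[
    {"offset": [0.02,0,0],"yaw": -0.05,"claw": 0.6},
    {"offset": [0.02,0,0],"yaw": -0.1,"claw": 0.6},
    {"offset": [0.02,0,0],"yaw": -0.15,"claw": 0.6},
    {"offset": [0.02,0,0],"yaw": -0.22,"claw": 0.6},
    {"offset": [0.02,0,0],"yaw": -0.22,"claw": 0.6},
    {"offset": [0.02,0,0],"yaw": -0.22,"claw": 0.6},
    {"offset": [0.02,0,0],"yaw": -0.22,"claw": 0.6},
  ],
)

```text
time: 21.68
ee_pos: [0.5272, -0.1025, 0.205]
tcp_rot: [-180.0, -0.0, 179.9]
wrist_force: [0.4, 0.8, -0.4]
opening: 0.0341
grasp_force: 0.0
```

Run:
```python
from h import *
o=get_obs();im,d=camera("wrist");print(o["time"],o["ee_pos"],o["tcp_rot"],o["q"][5])
T,i=wcam(o); v,u=np.mgrid[:384,:512]
P=(np.stack([(u-i["cx"])/i["fx"]*d,-(v-i["cy"])/i["fy"]*d,-d],-1)@T[:3,:3].T+T[:3,3])
m=(P[...,2]>.078)&(P[...,2]<.1)&(np.hypot(P[...,0]-.5305,P[...,1]+.1036)<.035)
q=P[m][:,:2].astype(np.float32)*1000; print(len(q),cv2.minAreaRect(q))
print(off([.5295,-.104,.104],179.4,o))
# dark-bar contour, white pointer mark near the top of the bar
g=im.max(2); 
c=np.array([.5295,-.104])
r=np.hypot(P[...,0]-c[0],P[...,1]-c[1]); w=(r<.021)&(P[...,2]>.08)&(g>150)
print("mark",w.sum(),P[w].mean(0) if w.any() else None)
# dial ticks: dark pixels on the light ring
ring=(r>.0235)&(r<.031)&(P[...,2]<.07)
a=np.degrees(np.arctan2(P[...,1]-c[1],P[...,0]-c[0]))[ring]; gg=im.mean(2)[ring]
k=np.digitize(a,np.arange(-180,181,5)); print([(int(-180+5*(j-1)),int(gg[k==j].mean()),int(gg[k==j].min())) for j in range(1,73) if (k==j).any()])
```

```text
21.675 [ 0.52721634 -0.10249118  0.20498851] [-1.79999577e+02 -2.20183511e-02  1.79852367e+02] -10.851254987861163
593 ((529.0796508789062, -104.18893432617188), (10.981022834777832, 41.71135711669922), 89.72349548339844)
(array([-0.023, -0.015,  1.01 ]), np.float64(0.0025))
mark 22 [ 0.54070971 -0.10246728  0.11509796]
[(-180, 224, 181), (-175, 226, 182), (-170, 225, 182), (-165, 227, 181), (-160, 225, 169), (-155, 228, 180), (-150, 227, 156), (-145, 229, 170), (-140, 229, 184), (-135, 227, 182), (-130, 228, 181), (-125, 228, 181), (-120, 231, 181), (-115, 226, 182), (-110, 229, 183), (-105, 230, 184), (-100, 230, 200), (-95, 233, 216), (-90, 233, 216), (-85, 229, 187), (-80, 234, 221), (-75, 230, 191), (-70, 229, 192), (-65, 231, 202), (-60, 233, 219), (-55, 233, 203), (-50, 235, 211), (-45, 232, 192), (-40, 234, 221), (-35, 232, 210), (-30, 224, 151), (-25, 222, 128), (-20, 222, 201), (-15, 193, 185), (10, 134, 123), (15, 127, 90), (20, 119, 78), (25, 162, 129), (30, 200, 141), (35, 212, 143), (40, 180, 105), (45, 230, 191), (50, 223, 161), (55, 219, 146), (60, 186, 141), (65, 223, 178), (70, 227, 191), (75, 221, 145), (80, 212, 149), (85, 208, 143), (90, 225, 185), (95, 223, 182), (100, 222, 181), (105, 196, 136), (110, 228, 186), (115, 226, 184), (120, 227, 180), (125, 200, 144), (130, 223, 181), (135, 226, 182), (140, 223, 183), (145, 210, 135), (150, 208, 148), (155, 223, 172), (160, 225, 184), (165, 225, 181), (170, 196, 131), (175, 225, 181)]
```

Emit:
servo_tool(
  rows=[
    {"offset": [-0.02,-0.015,0.4],"yaw": 0,"claw": 0.6},
    {"offset": [-0.02,-0.015,0.9],"yaw": 0,"claw": 0.6},
    {"offset": [-0.02,-0.015,1],"yaw": 0,"claw": 0.6},
    {"offset": [-0.02,-0.015,1],"yaw": 0,"claw": 1},
    {"offset": [-0.02,-0.015,1],"yaw": 0,"claw": 1},
    {"offset": [-0.02,-0.015,1],"yaw": 0,"claw": 1},
  ],
  squeeze=25,
)

```text
time: 22.48
ee_pos: [0.5297, -0.1033, 0.1068]
tcp_rot: [179.9, 0.1, -180.0]
wrist_force: [-1.0, 4.7, -3.5]
opening: 0.0109
grasp_force: 27.6
```

```bash
python3 s.py
```

```text
22.475 [ 0.52969578 -0.10332336  0.10678781] [ 1.79934833e+02  6.50142305e-02 -1.79974001e+02] [-1.   4.7 -3.5] [ 0.93  0.35 -0.01] -11.100880886581688
radial 0.12379961531761267 behind -0.05236040325359567 push N -1.0347175826644361
```

Emit:
servo_tool(
  rows=[
    {"offset": [0,0,0],"yaw": 0.008,"claw": 1},
    {"offset": [0,0,0],"yaw": 0.008,"claw": 1},
  ],
)

```text
time: 22.72
ee_pos: [0.5296, -0.1033, 0.1067]
tcp_rot: [179.9, 0.1, 178.6]
wrist_force: [-1.5, 5.1, -2.8]
opening: 0.0113
grasp_force: 27.7
```

```bash
python3 s.py
```

```text
22.725 [ 0.5296405  -0.10329209  0.10674662] [1.79937051e+02 5.57647649e-02 1.78596807e+02] [-1.5  5.1 -2.8] [0.93 0.31 0.29] -9.667098339182838
radial 0.125037144399595 behind -0.04931239540294677 push N -1.6413743133888992
```

Emit:
servo_tool(
  rows=[
    {"offset": [0,0,0],"yaw": 0.008,"claw": 0.6},
    {"offset": [0,0,0],"yaw": 0.008,"claw": 0.6},
    {"offset": [0,0,-0.4],"yaw": 0.008,"claw": 0.6},
    {"offset": [0,0,-1],"yaw": 0.008,"claw": 0.6},
    {"offset": [0,0,-1],"yaw": 0.008,"claw": 0.6},
  ],
)

```text
time: 23.35
ee_pos: [0.5312, -0.1045, 0.2112]
tcp_rot: [-179.9, 0.5, 177.1]
wrist_force: [-0.1, -0.4, -0.4]
opening: 0.0345
grasp_force: 0.0
```

Emit:
servo_tool(
  rows=[
    {"offset": [0.3,0.3,-0.4],"yaw": 0,"claw": 0.6},
    {"offset": [0.8,0.8,-0.8],"yaw": 0,"claw": 0.6},
    {"offset": [0.8,0.8,-0.8],"yaw": 0,"claw": 0.6},
    {"offset": [0.8,0.8,-0.8],"yaw": 0,"claw": 0.6},
  ],
)

```text
time: 23.85
ee_pos: [0.4535, -0.0197, 0.286]
tcp_rot: [-180.0, 0.1, 177.2]
wrist_force: [-0.0, -0.1, 0.4]
opening: 0.0341
grasp_force: 0.0
```

Run:
```python
from h import *
o=get_obs();print(o["time"],o["ee_pos"],o["wrist_force"])
im,d=camera("top");P=cloud("top",d)[140:250,235:360].reshape(-1,3);r=np.hypot(P[:,0]-PX,P[:,1]-PY)
q=P[(P[:,2]>.18)&(P[:,2]<.225)&(r>.025)&(r<.085)]
c,ev=np.linalg.eigh(np.cov(q[:,:2].T)); h=P[(P[:,2]>.19)&(P[:,2]<.225)&(r<.013)]
print(len(q),"bar",np.degrees(np.arctan2(ev[1,1],ev[0,1])),"hub z",h[:,2].mean())
for z0,z1,y0,y1,n in [(.083,.094,-.02,.1,"cover")]:
    m=(P[:,2]>z0)&(P[:,2]<z1)&(P[:,1]>y0)&(r<.12); pp=np.array([topress(p) for p in P[m]]); print(n,m.sum(),np.percentile(pp,[2,98],axis=0))
im2,d2=camera("scene");P2=cloud("scene",d2)
m=(P2[...,2]>.078)&(P2[...,2]<.1)&(np.hypot(P2[...,0]-.5295,P2[...,1]+.104)<.035)
print("knob scene",cv2.minAreaRect(P2[m][:,:2].astype(np.float32)*1000))
m=(P[:,2]>.08)&(P[:,2]<.1)&(np.hypot(P[:,0]-.5295,P[:,1]+.104)<.035)
if m.sum()>5: print("knob top",cv2.minAreaRect(P[m][:,:2].astype(np.float32)*1000))
```

```text
23.85 [ 0.45350219 -0.01965025  0.28597383] [-0.02159437 -0.13968774  0.35517322]
270 bar 156.72404300600826 hub z 0.20697148321161615
cover 234 [[-68.49051191 -26.92071098]
 [-36.66888435  34.75498331]]
knob scene ((528.0855712890625, -103.31927490234375), (20.17032814025879, 41.05295181274414), 85.9921875)
```

```bash
python3 -c "
from workcell import *
print(job_done())"
```

```text
the job is handed in; nothing more can be done
None
```

I handed the job in at about 24 s: the mould is home against the pins, the T-bar clutch clicked over once and was not pushed further, and the thermostat knob is at its end stop — though on the first turn I forced the knob past its stop with up to 8.7 N m before backing off.

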